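# Cross-tighten the stool seat's flange bolts

### The job

A bar-stool seat lies upside down for repair: two opposite flange bolts have already been turned clockwise to their yellow halfway marks, the other two are still loose. With the red-handled T wrench first bring the two loose bolts to their yellow marks, then go round tightening all four fully to the red marks in cross order (finish one opposite pair before starting the other pair). Then stand the wrench upright on its blue mat and let go; turn the bolts only with the wrench, never touching seat or bolts with the gripper, and leave the tray, bottle and mug where they are.

Things in the scene. Friction and masses are not known exactly. Their poses are not given: they have to be found in the camera images.
- seat: Round wooden stool seat, 300 mm across, upside down, fixed to the table. On it a grey steel flange 200 x 200 mm, top 36 mm above the table; in its middle a dark column socket 58 mm across, its top 66 mm up; and four square-headed bolts, 54 mm from the middle in x and in y. Origin: centre of the underside; z up, x and y along the flange's edges, any yaw.
- wrench: T-handled socket wrench, 120 mm tall, 0.4 kg, standing upright on its socket. Origin: centre of the socket's open lower end; z up the shaft, x along the handle. Socket: 40 mm square outside, square opening 27 x 27 mm, 26 mm deep, sides along x and y. Shaft 16 mm thick. Red handle bar: 120 mm long (x), 20 mm wide (y), 94 to 120 mm above the origin; grip it mid-way across y.
- wrench_handle (a point): Middle of the wrench's red handle bar, on the shaft's axis, 107 mm above the socket's lower end; x along the bar.
- mat: Blue square tool mat, 160 x 160 mm, 4 mm thick, fixed on the table left or right of the seat. Origin: centre of its underside.
- tray: Green open plastic tray, 150 x 130 x 45 mm, a bystander on the side of the seat away from the mat. Origin: centre of its underside.
- bottle: Amber bottle, 66 mm across, 150 mm tall, a bystander. Origin: centre of its underside.
- mug: White mug, 80 mm across plus handle, 90 mm tall, a bystander. Origin: centre of its underside.
- bolt_a (a joint): Turn of bolt a (the seat's +x +y corner; diagonally across from bolt c); starts at about the halfway mark (0.7 to 0.87). Grows clockwise seen from above: 0 loose (pointer along the seat's +y), 0.79 halfway at the yellow mark (diagonally outward (+x +y)), 1.57 fully tight at the red mark (along +x), a hard stop. Friction about 0.12 N m; stays where left; does not rise or sink.
- bolt_a_head (a point): Top centre of bolt a's head, 61 mm above the table; z up, x along the white pointer stripe, turning with the bolt. A dark washer 58 mm across turns with the bolt, top 41 mm above the table, with the stripe on it; on it the dark square head, 24 x 24 mm, sides parallel to the stripe, 14 mm high plus a 6 mm tapered round crown.
- bolt_b (a joint): Turn of bolt b (the seat's -x +y corner; diagonally across from bolt d); starts nearly loose (0 to 0.2). Grows clockwise seen from above: 0 loose (pointer along the seat's -x), 0.79 halfway at the yellow mark (diagonally outward (-x +y)), 1.57 fully tight at the red mark (along +y), a hard stop. Friction about 0.12 N m; stays where left; does not rise or sink.
- bolt_b_head (a point): Top centre of bolt b's head, 61 mm above the table; z up, x along the white pointer stripe, turning with the bolt. A dark washer 58 mm across turns with the bolt, top 41 mm above the table, with the stripe on it; on it the dark square head, 24 x 24 mm, sides parallel to the stripe, 14 mm high plus a 6 mm tapered round crown.
- bolt_c (a joint): Turn of bolt c (the seat's -x -y corner; diagonally across from bolt a); starts at about the halfway mark (0.7 to 0.87). Grows clockwise seen from above: 0 loose (pointer along the seat's -y), 0.79 halfway at the yellow mark (diagonally outward (-x -y)), 1.57 fully tight at the red mark (along -x), a hard stop. Friction about 0.12 N m; stays where left; does not rise or sink.
- bolt_c_head (a point): Top centre of bolt c's head, 61 mm above the table; z up, x along the white pointer stripe, turning with the bolt. A dark washer 58 mm across turns with the bolt, top 41 mm above the table, with the stripe on it; on it the dark square head, 24 x 24 mm, sides parallel to the stripe, 14 mm high plus a 6 mm tapered round crown.
- bolt_d (a joint): Turn of bolt d (the seat's +x -y corner; diagonally across from bolt b); starts nearly loose (0 to 0.2). Grows clockwise seen from above: 0 loose (pointer along the seat's +x), 0.79 halfway at the yellow mark (diagonally outward (+x -y)), 1.57 fully tight at the red mark (along -y), a hard stop. Friction about 0.12 N m; stays where left; does not rise or sink.
- bolt_d_head (a point): Top centre of bolt d's head, 61 mm above the table; z up, x along the white pointer stripe, turning with the bolt. A dark washer 58 mm across turns with the bolt, top 41 mm above the table, with the stripe on it; on it the dark square head, 24 x 24 mm, sides parallel to the stripe, 14 mm high plus a 6 mm tapered round crown.
Not all that is in view belongs to the job. Of the things shaped like the mat, the blue one is meant.

How it is judged:
On the way, in this order (a step that is already met when the one before it is completed fails the run):
1. all four bolts at their yellow halfway marks (within about 13 degrees), none further (value of joint bolt_a between 0.55 and 1.03 rad and value of joint bolt_b between 0.55 and 1.03 rad and value of joint bolt_c between 0.55 and 1.03 rad and value of joint bolt_d between 0.55 and 1.03 rad), for 0.2 s.
2. one opposite pair fully tight (past 80 degrees) while the other pair is still near halfway (((value of joint each of bolt_a, bolt_c above 1.4 rad and value of joint each of bolt_b, bolt_d below 1.1 rad) or (value of joint each of bolt_b, bolt_d above 1.4 rad and value of joint each of bolt_a, bolt_c below 1.1 rad))), for 0.2 s.
3. all four bolts fully tight (past 80 degrees) (value of joint each of bolt_a, bolt_b, bolt_c, bolt_d above 1.4 rad), for 0.2 s.
At the end, for the whole second after the job is handed in: All four bolts are turned past 80 degrees (1.4 rad); the wrench stands upright (within 0.1 rad), at rest, on the blue mat with its socket's centre within 70 mm of the mat's centre along both mat edges; tray, bottle and mug are within 20 mm of where they began (all of step 3 and x of wrench in the frame of mat between -0.07 and 0.07 m and y of wrench in the frame of mat between -0.07 and 0.07 m and z of wrench in the frame of mat below 0.01 m and angle between wrench's own z axis and vertical below 0.1 rad and linear speed of wrench below 0.02 m/s and distance of each of tray, bottle, mug from where it was at the start of the episode below 0.02 m); the robot touches nothing.
It fails at once if the gripper's fingers or the arm press on the seat, flange or bolts (contact force between any of the fingers, the arm and seat above 1.5 N).
It fails at once if tray, bottle or mug pushed more than 20 mm or tipped (distance of any of tray, bottle, mug from where it was at the start of the episode above 0.02 m or angle between any of tray, bottle, mug's own z axis and vertical above 0.3 rad).
It also fails if it takes over 72 s, if anything falls off the work surface, if the arm or the gripper's body presses on something with over 40 N, if the wrist force passes 120 N, or if a joint passes its speed limit or range.

### The arm

A 6-joint arm with a two-finger parallel gripper is mounted at the origin on the work surface. World frame = base frame: x ahead of the robot, y to its left, z up, the work surface at z = 0. Lengths are in m, angles in rad, forces in N, time in s.
With the tool pointing down it reaches from about 0.375 to 0.9 m from the base axis. Payload 3.1 kg.
Tool frame: the origin (TCP) lies at the very end of the fingers, on their centre line; the grasp point (between the pads) lies robot.grasp_offset behind it (robot.grasp_offset is the distance from the TCP to the grasp point, in m); z points along the fingers, y is the direction in which the jaws open and shut (so a half turn about z gives the same grasp; the last joint's range is limited). The gripper opens to 87 mm and grips with 3 to 60 N. Pads are 19 mm wide; open, the fingers measure 117 mm over their backs; the gripper's body (75 mm by 190 mm) begins 51 mm behind the grasp point.
Start: joints at [-1.315, 0.527, 1.433, -0, 1.181, -0.178], TCP at [0.263, -0.567, 0.223] pointing down, gripper open.
Joint ranges: [-3.08, 3.08], [-0.75, 2.2], [0.22, 2.44], [-1.43, 4.57], [0, 2.65], [-2.85, 2.85]. Speed limits (rad/s): [2.79, 2.79, 3.14, 3.14, 3.14, 3.14].

### API

Orientations are given as a unit quaternion [x, y, z, w].
In Python, from rig import robot gives the robot as it stands.
- The arm moves only by the tool drive_tool, never from a script. Its argument "targets" is one flat list of numbers, 6 for each row, row after row: the shift along the tool's x, y, z in cm, then the turn, a rotation vector about the tool's x, y, z in degrees. A call has 1 to 12 rows; each row is the pose to reach, as a shift and turn from the pose commanded when the call began, along the tool's axes at that moment; what a row does not reach only later rows make up. A row lasts 1/12 s, in which the tool goes at most 41.7 mm and 7.16 degrees, less where a joint would pass 70% of its speed; a pose out of reach is approached as far as the arm can. A call with a gripper value outside its range is refused whole. "grip" is the gripper command: -1 is fully open, 1 is shut, values between are in proportion, set as the call begins (left out, the last holds). The fingers move at their own pace and stop on an object; "squeeze" is the grip in N (left out, the last holds). Time passes only in rows, so rows that repeat a pose let the fingers close. It gives the time, the measured TCP pose, the force and the opening at its end, in the units of the state.
- robot.get_obs(): the state, without advancing time (a new reading comes with each control period).
- robot.camera(name): name is "scene" or "top"; returns (picture, depth): 420x560x3 uint8, red, green, blue; 420x560 float32, m along the optical axis (not along the pixel's ray), 0 where there is no reading.
- robot.calibration(name): a dict with "mtx" (3x3 intrinsics, pixels), "R" (3x3) and "t" (3): a world point X has camera coordinates R X + t. Camera axes: x right, y down, z forward; pixel columns grow to the right and rows downward; lengths in m; the calibration is good to about 2 mm. A picture is of the moment at which its call begins. calibration takes no time and is no camera call.
- robot.hand_in(): hands the job in, once; it reports no verdict.
The state is a dict: "time": time; "q": joint angles; "joint_velocities": joint speeds; "joint_torque": joint torques, N m; "position": TCP position; "tool_rot": TCP orientation; "ft_force": force on the tool from outside, world axes, zero at the start; "moment": the same for the moment, N m; "grip_width": finger opening in m.
Only numpy, scipy, OpenCV 4.12 (cv2) and the standard library are available. Lean on these libraries where they do the work, as an engineer would, in place of code of your own. Each camera call takes 0.05 s, during which the arm holds its last target.

## Working session

There is one attempt and no reset: what is moved stays moved. The work goes in short steps, Python scripts to look and compute and a tool call to move; the robot and the scene stay as the last step left them, time stands still between calls to the robot, and variables do not carry over. Pictures are saved under pics/ and viewed, and the job is handed in when it is done.

Besides the shell and the picture viewer there is one more tool, called after "Request:" in YAML: its name, and indented under it one key for each argument. drive_tool: Moves the arm, as the interface text tells. Its arguments: {"type":"object","properties":{"targets":{"type":"array","items":{"type":"number"}},"grip":{"type":"number"},"squeeze":{"type":"number"}},"required":["targets"]}

```bash
mkdir -p pics; ls; python3 - <<'E'
from rig import robot
import cv2,numpy as np
print(robot.get_obs(), robot.grasp_offset)
for n in ("scene","top"):
    p,d=robot.camera(n); c=robot.calibration(n); print(n,c)
    cv2.imwrite(f"pics/{n}0.png",p[:,:,::-1]); np.savez(f"{n}0.npz",p=p,d=d)
E
```

```text
pics
{'time': 0.0, 'q': array([-1.31551690e+00,  5.28453070e-01,  1.43390566e+00, -2.48487661e-05,
        1.18137614e+00, -1.78525558e-01]), 'joint_velocities': array([ 0.0022432 ,  0.00164371, -0.00030201, -0.00085384, -0.00111283,
        0.00234218]), 'joint_torque': array([ 5.79935477e-04, -4.40040672e+01, -1.76590240e+01,  6.31381175e-02,
        5.81319490e-02, -1.66648579e-04]), 'position': array([ 0.26252239, -0.56638751,  0.2215786 ]), 'tool_rot': array([ 9.76567157e-01,  2.15210225e-01, -5.25764678e-05, -1.06988046e-03]), 'ft_force': array([0.14666855, 0.82377172, 0.61730972]), 'moment': array([-0.02726945,  0.04377257, -0.0180734 ]), 'grip_width': 0.08698926380583703} 0.0187
scene {'mtx': array([[379.99778734,   0.        , 281.79038623],
       [  0.        , 379.99778734, 205.12890119],
       [  0.        ,   0.        ,   1.        ]]), 'R': array([[ 0.16682198,  0.98586573,  0.01546607],
       [ 0.7982905 , -0.1258419 , -0.58897886],
       [-0.57870779,  0.11060103, -0.80800044]]), 't': array([-0.18375835, -0.28412189,  1.58108635])}
top {'mtx': array([[546.08430287,   0.        , 279.08821416],
       [  0.        , 546.08430287, 211.01983052],
       [  0.        ,   0.        ,   1.        ]]), 'R': array([[ 2.53601864e-02, -9.99672069e-01,  3.55181742e-03],
       [-9.92534294e-01, -2.56027991e-02, -1.19248361e-01],
       [ 1.19300192e-01, -5.01139936e-04, -9.92858103e-01]]), 't': array([0.09855562, 0.47940545, 1.57376446])}
```

View pics/scene0.png

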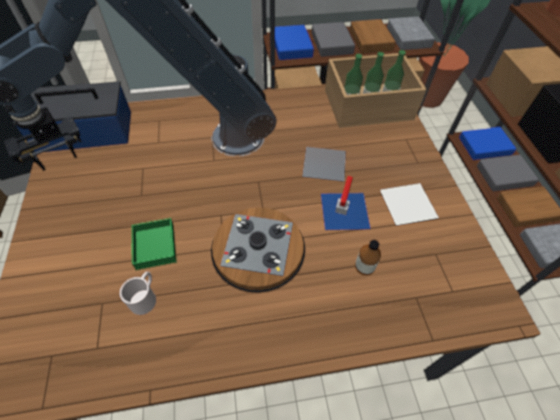

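View pics/top0.png

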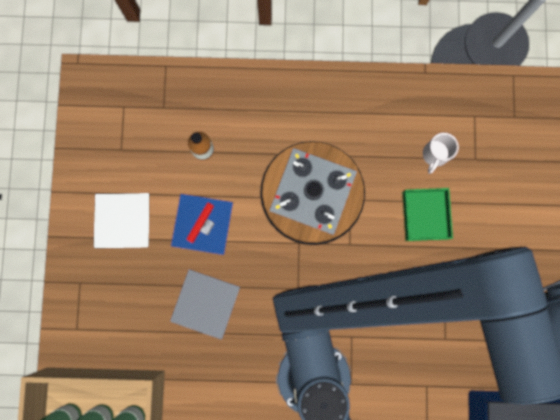

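The wrench (red bar, top pixel (200,223)) stands on the blue mat (202,224). The other mat-like things are the white sheet (121,220) and the grey sheet (205,303); only the blue one fits. The seat is at (313,191), the tray at (428,215), the mug at (440,150) and the bottle at (200,145). I'll confirm this in enlarged crops.

```bash
python3 - <<'E'
import cv2,numpy as np
p=np.load("top0.npz")["p"][:,:,::-1]
cv2.imwrite("pics/crop_seat.png",cv2.resize(p[138:248,258:370],None,fx=5.4,fy=5.4,interpolation=cv2.INTER_CUBIC))
cv2.imwrite("pics/crop_mat.png",cv2.resize(p[185:265,160:245],None,fx=6,fy=6,interpolation=cv2.INTER_CUBIC))
E
```

```text
(no output)
```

View pics/crop_seat.png

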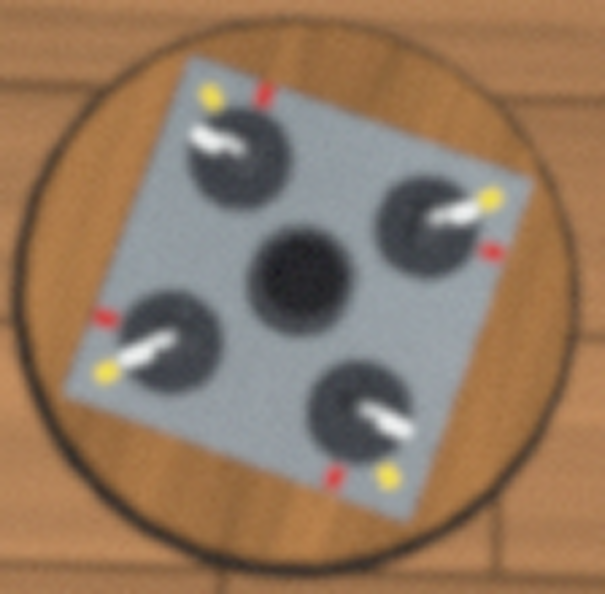

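View pics/crop_mat.png

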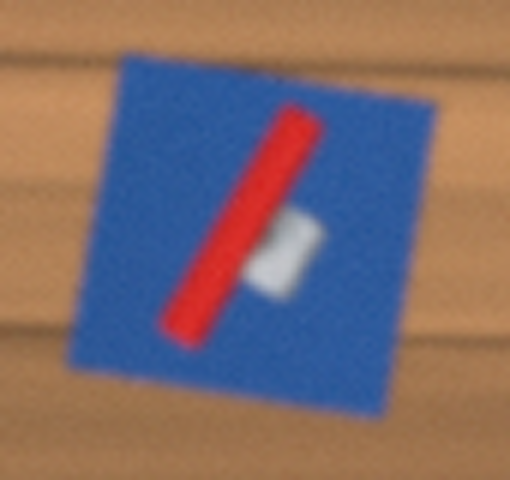

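```bash
cat > h.py <<'E'
import numpy as np, cv2
from scipy.spatial.transform import Rotation as Ro
def ray(c,uv,z):
    uv=np.atleast_2d(np.asarray(uv,float))
    d=np.c_[uv,np.ones(len(uv))]@np.linalg.inv(c["mtx"]).T@c["R"]
    o=-c["R"].T@c["t"]
    return o+d*((z-o[2])/d[:,2])[:,None]
def rect(mask,c,z):
    """largest blob -> world pts of hull -> minAreaRect (mm)"""
    cs,_=cv2.findContours(mask.astype(np.uint8),cv2.RETR_EXTERNAL,cv2.CHAIN_APPROX_NONE)
    k=max(cs,key=cv2.contourArea)
    W=ray(c,k[:,0,:],z)[:,:2]*1000
    return cv2.minAreaRect(W.astype(np.float32)),k
def up(p,f=4): return cv2.resize(p,None,fx=f,fy=f,interpolation=cv2.INTER_CUBIC)
def hsv(p): return cv2.cvtColor(p,cv2.COLOR_RGB2HSV)
def yawof(q):  # tool x yaw (deg)
    x=Ro.from_quat(q).as_matrix()[:,0]; return np.degrees(np.arctan2(x[1],x[0]))
def goto(obs,pos,yaw):
    """row (cm,deg) from measured pose to TCP pos & tool-x yaw(deg), tool straight down"""
    R0=Ro.from_quat(obs["tool_rot"])
    y=np.radians(yaw); R1=Ro.from_matrix(np.array([[np.cos(y),np.sin(y),0],[np.sin(y),-np.cos(y),0],[0,0,-1.]]))
    s=R0.inv().apply(np.asarray(pos)-obs["position"])*100
    r=np.degrees((R0.inv()*R1).as_rotvec())
    return np.round(np.r_[s,r],2)
E
python3 - <<'E'
from h import *
from rig import robot
for n in ("top","scene"):
    p=np.load(n+"0.npz")["p"]; c0=robot.calibration(n)
    c=dict(c0); f=4; M=c0["mtx"].copy(); M[:2]*=f; M[0,2]+=(f-1)/2; M[1,2]+=(f-1)/2; c["mtx"]=M
    P=up(p,f); H=hsv(P); h,s,v=[H[...,i].astype(int) for i in range(3)]
    blue=(h>100)&(h<125)&(s>130)&(v>60)
    red=((h<6)|(h>174))&(s>170)&(v>120)
    if n=="top": blue[:, 1000:]=0
    else:
        x=np.zeros_like(blue); x[740:940,1260:1500]=1; blue&=x
        x=np.zeros_like(red); x[690:860,1320:1440]=1; red&=x
    if n=="top": red[:,1000:]=0
    fill,k=rect(blue|red if n=="top" else blue,c,.004); print(n,"mat",fill)
    print(n,"red@.12",rect(red,c,.12)[0])
    grey=(s<60)&(v>80)&(v<190)
    x=np.zeros_like(grey)
    if n=="top": x[145*4:240*4,268*4:360*4]=1
    else: x[205*4:280*4,215*4:295*4]=1
    grey&=x
    print(n,"flange@.036",rect(cv2.morphologyEx(grey.astype(np.uint8),cv2.MORPH_CLOSE,np.ones((5,5))),c,.036)[0])
    brown=x
    yel=(h>20)&(h<34)&(s>130)&(v>150)&(x>0)
    nn,l,st,ce=cv2.connectedComponentsWithStats(yel.astype(np.uint8))
    for i in range(1,nn):
        if st[i,4]>15: print("yel",st[i,4],np.round(ray(c,ce[i],.036)[0,:2]*1000,1))
    for (lo,nm) in ((red.copy(),"r"),):
        r=((h<6)|(h>174))&(s>130)&(v>110)&(x>0)
        nn,l,st,ce=cv2.connectedComponentsWithStats(r.astype(np.uint8))
        for i in range(1,nn):
            if st[i,4]>15: print("redmark",st[i,4],np.round(ray(c,ce[i],.036)[0,:2]*1000,1))
    w=(s<70)&(v>190)&(x>0)
    nn,l,st,ce=cv2.connectedComponentsWithStats(w.astype(np.uint8))
    for i in range(1,nn):
        if st[i,4]>60:
            pts=np.argwhere(l==i)[:,::-1]; W=ray(c,pts,.041)[:,:2]*1000
            u=np.linalg.svd(W-W.mean(0),full_matrices=False)[2][0]
            print("stripe",st[i,4],np.round(W.mean(0),1),"dir",np.round(np.degrees(np.arctan2(u[1],u[0])),1))
E
```

```text
top mat ((436.5372619628906, 339.6634216308594), (153.76939392089844, 154.50071716308594), 82.1192855834961)
top red@.12 ((429.31024169921875, 328.4537353515625), (18.413747787475586, 115.19412231445312), 62.39410400390625)
top flange@.036 ((538.6713256835938, 13.160537719726562), (201.2467498779297, 202.04354858398438), 70.83063507080078)
yel 89 [642.   62.8]
yel 69 [589.7 -90.2]
yel 74 [489.3 116.5]
yel 77 [436.3 -36.9]
redmark 100 [645.4  33.6]
redmark 57 [560.4 -92.4]
redmark 100 [518.9 118.8]
redmark 63 [434.9  -7.8]
stripe 286 [618.1  64.3] dir -110.1
stripe 315 [582.  -77.1] dir -71.1
stripe 396 [499.2  99.8] dir 118.3
stripe 339 [464.1 -39.2] dir -117.3
scene mat ((437.14837646484375, 340.10986328125), (152.98675537109375, 152.07101440429688), 82.0909652709961)
scene red@.12 ((428.08135986328125, 330.7115173339844), (19.385677337646484, 120.5180892944336), 62.23720169067383)
scene flange@.036 ((539.2076416015625, 14.169952392578125), (201.47882080078125, 202.23709106445312), 70.97952270507812)
yel 44 [435.1 -35.5]
yel 35 [488.1 118. ]
yel 60 [588.  -88.1]
yel 84 [640.8  64.3]
redmark 65 [432.6  -6.8]
redmark 50 [517.  119.9]
redmark 61 [558.3 -91.7]
redmark 92 [642.8  35.3]
stripe 110 [460.5 -40.8] dir -124.6
stripe 104 [494.9 105.9] dir -63.9
stripe 159 [579.3 -73.4] dir -68.0
stripe 132 [616.5  66.2] dir 60.9
```

```bash
cat > stripes.py <<'E'
from h import *
C=np.array([538.9,13.5]); YAW=-19.1
a=np.radians(YAW); e1=np.array([np.cos(a),np.sin(a)]); e2=np.array([-e1[1],e1[0]])
B={"L1":(1,1),"H1":(1,-1),"L2":(-1,-1),"H2":(-1,1)}
B={k:(C+54*(s[0]*e1+s[1]*e2)) for k,s in B.items()}
def turn(p,c0,f=4):
    c=dict(c0); M=c0["mtx"].copy(); M[:2]*=f; M[0,2]+=(f-1)/2; M[1,2]+=(f-1)/2; c["mtx"]=M
    P=up(p,f); H=hsv(P).astype(int); s,v=H[...,1],H[...,2]
    out={}
    yy,xx=np.mgrid[:P.shape[0],:P.shape[1]]
    W=ray(c,np.c_[xx.ravel(),yy.ravel()],.041)[:,:2].reshape(*xx.shape,2)*1000
    for k,b in B.items():
        d=W-b; r=np.hypot(d[...,0],d[...,1])
        m=(r>19)&(r<28)&(s<80)&(v>150)
        if m.sum()<5: out[k]=None; continue
        w=(v[m]-130.); g=(d[m]*w[:,None]).sum(0)/w.sum()
        ang=np.degrees(np.arctan2(g[1],g[0]))
        o=b-C; loose=np.degrees(np.arctan2(o[1],o[0]))+45
        out[k]=(round(ang,1),round(np.radians((loose-ang+180)%360-180),3),int(m.sum()))
    return out
E
python3 - <<'E'
from stripes import *
from rig import robot
for k in B: print(k,B[k].round(1))
for n in ("top","scene"): print(n,turn(np.load(n+"0.npz")["p"],robot.calibration(n)))
o=robot.get_obs()
print(goto(o,[.4287,.3296,.22],-27.6),goto(o,[.4287,.3296,.22],152.4),yawof(o["tool_rot"]))
E
```

```text
L1 [607.6  46.9]
H1 [572.3 -55.2]
L2 [470.2 -19.9]
H2 [505.5  82.2]
top {'L1': (np.float64(60.6), np.float64(0.18), 213), 'H1': (np.float64(-66.8), np.float64(0.832), 216), 'L2': (np.float64(-108.9), np.float64(-0.003), 221), 'H2': (np.float64(111.3), np.float64(0.866), 216)}
scene {'L1': (np.float64(65.0), np.float64(0.104), 148), 'H1': (np.float64(-68.8), np.float64(0.868), 154), 'L2': (np.float64(-119.1), np.float64(0.175), 188), 'H2': (np.float64(117.0), np.float64(0.766), 164)}
[ 5.274e+01 -7.432e+01  3.300e-01 -1.100e-01  3.000e-02  5.245e+01] [ 5.2740e+01 -7.4320e+01  3.3000e-01 -4.0000e-02 -1.4000e-01 -1.2755e+02] 24.853686475096502
```

```bash
python3 - <<'E'
from h import *
from rig import robot
o=robot.get_obs()
print(goto(o,[.50,-.08,.26],85))
E
```

```text
[ 41.99 -34.17  -3.75  -0.09  -0.08 -60.15]
```

Request:
drive_tool:
  targets: [1,-1,-1,0,0,-2,4,-3,-2,0,0,-7,7,-6,-3,0,0,-13,10.5,-8.5,-3.7,0,0,-19,14,-11.5,-3.7,0,0,-25,18,-14.5,-3.7,0,0,-31,22,-18,-3.7,0,0,-37,26,-21,-3.7,0,0,-43,30,-24.5,-3.7,0,0,-49,34,-27.5,-3.7,0,0,-55,38,-31,-3.7,0,0,-60,42,-34.2,-3.7,0,0,-60]
  grip: -1
  squeeze: 50

```text
time: 1.1
position: [0.4663, -0.1465, 0.2602]
tool_rot: [0.737, 0.676, 0.0, -0.0]
ft_force: [0.5, 0.5, -0.3]
grip_width: 0.0873
```

```bash
python3 - <<'E'
from h import *
from rig import robot
o=robot.get_obs()
print(o["time"],o["position"],yawof(o["tool_rot"]),goto(o,[.4287,.3296,.20],152.4))
E
```

```text
1.1 [ 0.46632497 -0.14651439  0.26023278] 85.12810749111604 [ 4.712e+01 -7.790e+00  6.030e+00  1.000e-02 -0.000e+00 -6.727e+01]
```

Request:
drive_tool:
  targets: [3,-1,0.5,0,0,-5,6.5,-2,1,0,0,-12,10.5,-3,1.5,0,0,-19,14.5,-4,2,0,0,-26,18.5,-5,2.5,0,0,-33,22.5,-6,3,0,0,-40,26.5,-7,3,0,0,-47,30.5,-8,3,0,0,-54,34.5,-9,3,0,0,-61,38,-10,3,0,0,-67.3,40,-10.5,3,0,0,-67.3,40,-10.5,3,0,0,-67.3]

```text
time: 2.1
position: [0.3959, 0.2621, 0.2302]
tool_rot: [0.237, 0.971, 0.001, -0.0]
ft_force: [0.3, 1.0, -0.4]
grip_width: 0.087
```

```bash
python3 - <<'E'
from h import *
from rig import robot
o=robot.get_obs()
print(o["time"],o["position"],yawof(o["tool_rot"]),o["joint_velocities"].round(2),goto(o,[.4287,.3296,.22],152.4))
E
```

```text
2.1 [0.39586998 0.26213002 0.23019472] 152.5432057179822 [-0.07 -0.01  0.03 -0.05  0.   -0.05] [ 0.2   7.5   1.03  0.11 -0.03  0.14]
```

Request:
drive_tool:
  targets: [0,2,0,0,0,0,0.1,5,1,0,0,0,0.2,7.5,2,0,0,0,0.2,7.5,5,0,0,0,0.2,7.5,8,0,0,0,0.2,7.5,10.5,0,0,0,0.2,7.5,12.5,0,0,0,0.2,7.5,13.4,0,0,0,0.2,7.5,13.4,0,0,0,0.2,7.5,13.4,0,0,0]

```text
time: 2.93
position: [0.4312, 0.3252, 0.096]
tool_rot: [0.241, 0.971, -0.0, 0.0]
ft_force: [-0.3, -0.6, 0.6]
grip_width: 0.0869
```

```bash
python3 - <<'E'
from h import *
from rig import robot
o=robot.get_obs()
print(o["time"],o["position"],yawof(o["tool_rot"]),o["ft_force"],goto(o,[.4287,.3296,.093],152.4))
p,d=robot.camera("scene"); cv2.imwrite("pics/s1.png",up(p[120:270,250:450,::-1].copy(),4))
E
```

```text
2.9333 [0.4312218  0.32519165 0.09603227] 152.14710037583671 [-0.25288748 -0.57603098  0.55113058] [ 0.43  0.27  0.3  -0.    0.   -0.25]
```

View pics/s1.png

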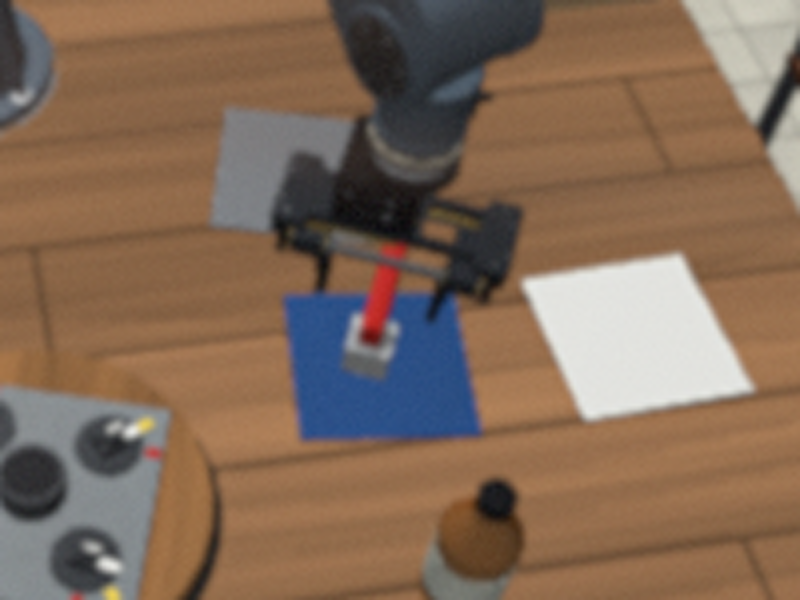

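The red bar (crop ~(385,290)) lies between the open fingers (320,275) and (437,305). Now I centre and close.

Request:
drive_tool:
  targets: [0.4,0.3,0.3,0,0,-0.3,0.4,0.3,0.3,0,0,-0.3,0.4,0.3,0.3,0,0,-0.3]
  grip: -1

```text
time: 3.23
position: [0.4291, 0.3306, 0.0935]
tool_rot: [0.238, 0.971, 0.001, 0.001]
ft_force: [1.1, 0.4, -0.2]
grip_width: 0.0869
```

Request:
drive_tool:
  targets: [0,0,0,0,0,0,0,0,0,0,0,0,0,0,0,0,0,0,0,0,0,0,0,0,0,0,0,0,0,0,0,0,0,0,0,0,0,0,0,0,0,0]
  grip: 1
  squeeze: 50

```text
time: 3.82
position: [0.4289, 0.33, 0.0925]
tool_rot: [0.238, 0.971, 0.0, -0.0]
ft_force: [-0.2, -0.4, 0.4]
grip_width: 0.0484
```

```bash
python3 - <<'E'
from h import *
from rig import robot
o=robot.get_obs()
print(o["time"],o["position"],yawof(o["tool_rot"]),o["ft_force"],o["grip_width"])
E
```

```text
3.8167 [0.42892236 0.33003233 0.09252729] 152.44862891285635 [-0.17450292 -0.42046656  0.3627072 ] 0.04839460251449512
```

Still closing.

Request:
drive_tool:
  targets: [0,0,0,0,0,0,0,0,0,0,0,0,0,0,0,0,0,0,0,0,0,0,0,0,0,0,0,0,0,0,0,0,0,0,0,0,0,0,0,0,0,0]

```text
time: 4.4
position: [0.4291, 0.3303, 0.0926]
tool_rot: [0.238, 0.971, 0.0, 0.0]
ft_force: [0.2, 0.9, -0.3]
grip_width: 0.0196
```

```bash
python3 - <<'E'
from h import *
from rig import robot
o=robot.get_obs()
print(o["time"],o["position"],yawof(o["tool_rot"]),o["ft_force"],o["grip_width"])
E
```

```text
4.4 [0.42907548 0.33029313 0.09256578] 152.44988315848516 [ 0.23059502  0.86325022 -0.25807716] 0.01963551247168286
```

Request:
drive_tool:
  targets: [0,0,-0.5,0,0,0,0,0,-2,0,0,0,0,0,-4,0,0,0,0,0,-6,0,0,0,0,0,-8,0,0,0,0,0,-10,0,0,0,0,0,-10.5,0,0,0,0,0,-10.5,0,0,0]

```text
time: 5.07
position: [0.4293, 0.3302, 0.1986]
tool_rot: [0.238, 0.971, 0.001, 0.001]
ft_force: [-0.5, -1.1, -5.8]
grip_width: 0.0195
```

```bash
python3 - <<'E'
from h import *
from stripes import B
from rig import robot
o=robot.get_obs()
print(o["time"],o["position"],yawof(o["tool_rot"]),o["ft_force"],o["grip_width"],o["q"].round(2))
print(goto(o,[B["L1"][0]/1e3,B["L1"][1]/1e3,.19],152.2))
for n in ("scene","top"):
    p,d=robot.camera(n); np.savez(n+"2.npz",p=p,d=d); cv2.imwrite(f"pics/{n}2.png",p[:,:,::-1])
E
```

```text
5.0667 [0.42927555 0.33022424 0.19864242] 152.46033326448477 [-0.49894938 -1.12445059 -5.78830024] 0.019458768111782137 [ 0.45  0.45  1.67 -0.    1.02 -0.64]
[-28.91 -16.88   0.88   0.11   0.09   0.26]
```

View pics/scene2.png

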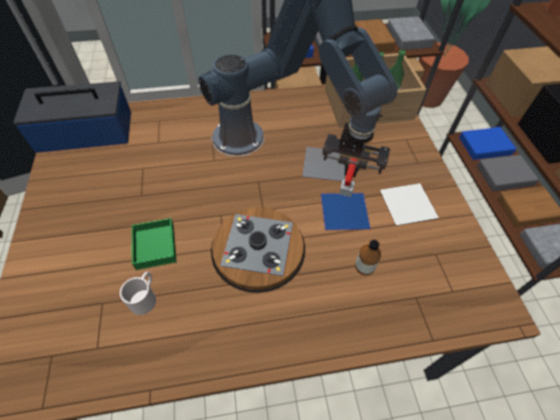

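View pics/top2.png

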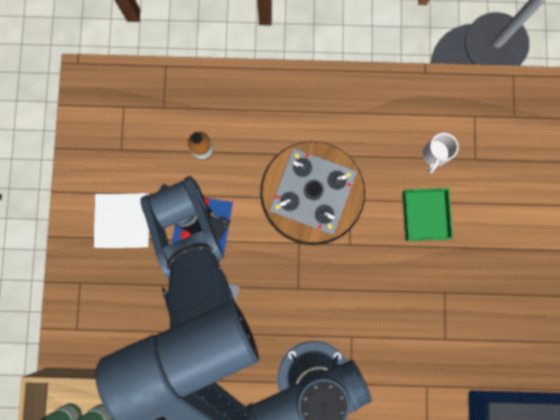

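Request:
drive_tool:
  targets: [-1.5,-1,0,0,0,0,-4.5,-2.5,0,0,0,0,-7.5,-4.5,0,0,0,0,-11,-6.5,0,0,0,0,-14.5,-8.5,0,0,0,0,-18,-10.5,0,0,0,0,-21.5,-12.5,0,0,0,0,-25,-14.5,0.3,0,0,0,-27.5,-16,0.6,0,0,0,-28.9,-16.9,0.9,0.1,0.1,0,-28.9,-16.9,0.9,0.1,0.1,0,-28.9,-16.9,0.9,0.1,0.1,0]

```text
time: 6.17
position: [0.6055, 0.0462, 0.1863]
tool_rot: [0.239, 0.971, -0.001, -0.004]
ft_force: [-0.0, 1.1, -4.9]
grip_width: 0.0197
```

```bash
python3 - <<'E'
from h import *
from stripes import *
from rig import robot
o=robot.get_obs()
print(o["time"],o["position"],yawof(o["tool_rot"]),o["ft_force"],o["grip_width"],o["q"].round(2))
print(goto(o,[B["L1"][0]/1e3,B["L1"][1]/1e3,.17],152.2))
for n in ("scene","top"):
    p,d=robot.camera(n); np.savez(n+"3.npz",p=p,d=d)
    if n=="scene": q=p[180:290,200:320]
    else: q=p[130:250,255:375]; 
    cv2.imwrite(f"pics/{n}3.png",up(q[:,:,::-1].copy(),5))
E
```

```text
6.1667 [0.60554299 0.04622335 0.18625008] 152.33271530964836 [-3.93152018e-03  1.14566904e+00 -4.93810634e+00] 0.01965045881860109 [-0.11  0.55  1.51 -0.    1.09 -1.2 ]
[-0.16  0.16  1.62 -0.17 -0.41  0.13]
```

View pics/scene3.png

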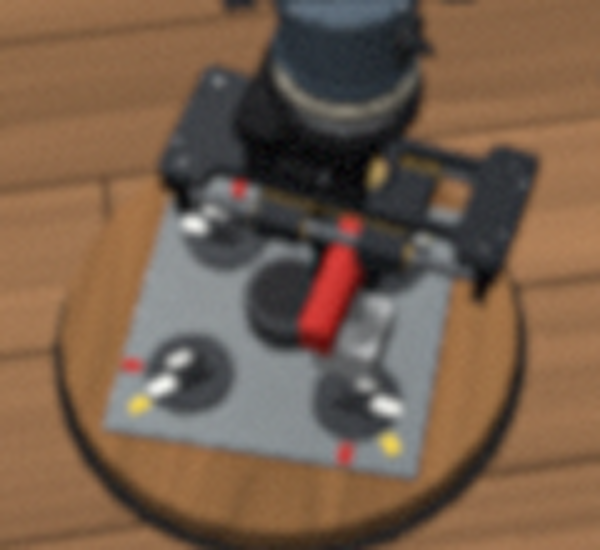

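View pics/top3.png

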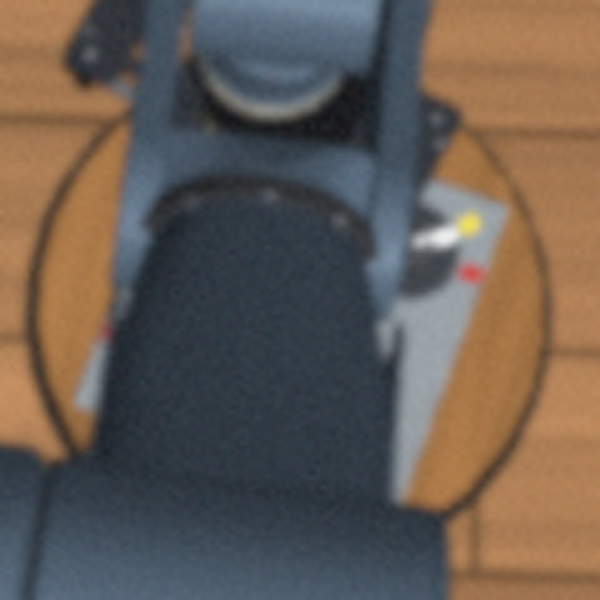

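```bash
python3 - <<'E'
from h import *
from stripes import *
from rig import robot
o=robot.get_obs(); c=robot.calibration("scene"); p=np.load("scene3.npz")["p"]
R=Ro.from_quat(o["tool_rot"]).as_matrix()
def proj(X):
    x=np.atleast_2d(X)@c["R"].T+c["t"]; x=x@c["mtx"].T; return x[:,:2]/x[:,2:]
f=8; u0,v0=240,220
q=up(p[v0:v0+70,u0:u0+90,::-1].copy(),f)
def dr(P,col):
    P=((proj(P)-[u0,v0]+.5)*f-.5).round().astype(int); cv2.polylines(q,[P.reshape(-1,1,2)],True,col,1)
tcp=o["position"]
for h in (.0885,.0885-.03):
    dr([tcp+R@[sx*.02,sy*.02,h] for sx,sy in((1,1),(1,-1),(-1,-1),(-1,1))],(255,255,0))
t=np.linspace(0,6.28,40)
for k in ("L1","H2"):
    dr(np.c_[B[k][0]/1e3+.029*np.cos(t),B[k][1]/1e3+.029*np.sin(t),0*t+.041],(0,255,0))
cv2.imwrite("pics/ov3.png",q)
E
```

```text
(no output)
```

View pics/ov3.png

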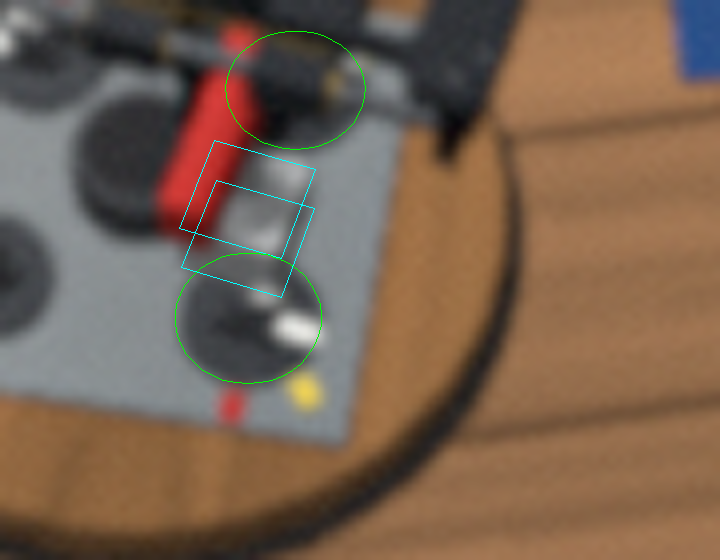

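Request:
drive_tool:
  targets: [-0.1,0.1,0.5,-0.1,-0.4,0.1,-0.2,0.2,1.5,-0.2,-0.4,0.1,-0.2,0.2,2.5,-0.2,-0.4,0.1,-0.2,0.2,3.3,-0.2,-0.4,0.1,-0.2,0.2,3.6,-0.2,-0.4,0.1,-0.2,0.2,3.6,-0.2,-0.4,0.1]

```text
time: 6.77
position: [0.6084, 0.0478, 0.1509]
tool_rot: [0.239, 0.971, -0.0, 0.001]
ft_force: [-0.2, 0.7, -5.1]
grip_width: 0.0195
```

```bash
cat > st.py <<'E'
from h import *
from stripes import *
from rig import robot
import sys
o=robot.get_obs()
print(round(o["time"],2),o["position"].round(4),"yaw",round(yawof(o["tool_rot"]),2),"f",o["ft_force"].round(1),"m",o["moment"].round(2),"tilt",np.degrees((Ro.from_quat(o["tool_rot"])).as_matrix()[:2,2]).round(2),"g",round(o["grip_width"],4))
if len(sys.argv)>1:
    k,z,y=sys.argv[1],float(sys.argv[2]),float(sys.argv[3])
    b=B[k]/1e3 if k in B else np.array(eval(k))
    print(goto(o,[b[0],b[1],z],y))
E
python3 st.py L1 .13 152.2
```

```text
6.77 [0.6084 0.0478 0.1509] yaw 152.38 f [-0.2  0.7 -5.1] m [ 0.1  -0.1  -0.04] tilt [ 0.11 -0.03] g 0.0195
[ 0.03 -0.12  2.09  0.03  0.12  0.18]
```

Request:
drive_tool:
  targets: [0,-0.1,0.3,0,0.1,0.2,0,-0.1,0.6,0,0.1,0.2,0,-0.1,0.9,0,0.1,0.2,0,-0.1,0.9,0,0.1,0.2]

```text
time: 7.1
position: [0.6092, 0.0465, 0.1436]
tool_rot: [0.241, 0.971, 0.001, 0.002]
ft_force: [0.1, -0.1, -5.0]
grip_width: 0.0197
```

```bash
python3 st.py L1 .13 152.2
```

```text
7.1 [0.6092 0.0465 0.1436] yaw 152.14 f [ 0.1 -0.1 -5. ] m [0.15 0.06 0.02] tilt [0.23 0.01] g 0.0197
[ 0.17 -0.05  1.36  0.12  0.2  -0.06]
```

Request:
drive_tool:
  targets: [0.1,0,0.3,0,0.1,0,0.1,0,0.6,0,0.1,0,0.1,0,0.9,0,0.1,0,0.1,0,0.9,0,0.1,0]

```text
time: 7.43
position: [0.6078, 0.0469, 0.1338]
tool_rot: [0.241, 0.971, 0.0, 0.001]
ft_force: [-0.3, 0.3, -4.6]
grip_width: 0.0198
```

```bash
python3 st.py L1 .13 152.2
```

```text
7.43 [0.6078 0.0469 0.1338] yaw 152.16 f [-0.3  0.3 -4.6] m [ 0.07 -0.08  0.  ] tilt [0.08 0.04] g 0.0198
[ 0.01 -0.02  0.38  0.07  0.05 -0.04]
```

Request:
drive_tool:
  targets: [0,0,0.25,0,0,3,0,0,0.25,0,0,8,0,0,0.25,0,0,14,0,0,0.25,0,0,20,0,0,0.25,0,0,26,0,0,0.25,0,0,32,0,0,0.25,0,0,37,0,0,0.25,0,0,41.5,0,0,0.25,0,0,41.5,0,0,0.25,0,0,41.5]

```text
time: 8.27
position: [0.6078, 0.0474, 0.1313]
tool_rot: [0.568, 0.823, 0.001, -0.0]
ft_force: [-0.6, 1.6, -5.4]
grip_width: 0.0198
```

```bash
python3 st.py L1 .131 111; python3 - <<'E'
from h import *
from rig import robot
p,d=robot.camera("scene")
cv2.imwrite("pics/s4.png",up(p[180:290,200:320,::-1].copy(),5))
E
```

```text
8.27 [0.6078 0.0474 0.1313] yaw 110.76 f [-0.6  1.6 -5.4] m [ 0.36 -0.05  0.  ] tilt [0.05 0.08] g 0.0198
[-0.04 -0.04  0.03  0.08 -0.06 -0.24]
```

View pics/s4.png

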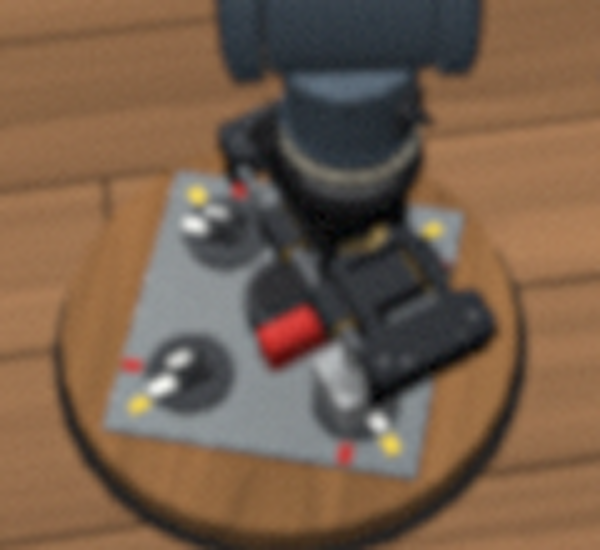

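L1's white pointer (380,422) now lies toward its yellow mark (390,443). Back off slightly, lift.

Request:
drive_tool:
  targets: [0,0,0,0,0,-2,0,0,0,0,0,-3,0,0,-1,0,0,-3,0,0,-2.5,0,0,-3,0,0,-4,0,0,-3,0,0,-5.2,0,0,-3,0,0,-5.2,0,0,-3]

```text
time: 8.9
position: [0.6107, 0.0463, 0.1879]
tool_rot: [0.547, 0.837, 0.002, 0.004]
ft_force: [1.2, 0.6, -3.4]
grip_width: 0.0193
```

```bash
python3 st.py L2 .185 160
```

```text
8.9 [0.6107 0.0463 0.1879] yaw 113.66 f [ 1.2  0.6 -3.4] m [-0.02 -0.16  0.01] tilt [ 0.57 -0.04] g 0.0193
[ -0.42 -15.53   0.15   0.37   0.46 -46.34]
```

Request:
drive_tool:
  targets: [0,-1,0,0,0,-3,-0.1,-3.5,0,0,0.2,-9,-0.2,-6,0,0.2,0.2,-15,-0.2,-8.5,0,0.2,0.2,-22,-0.3,-11,0,0.2,0.2,-29,-0.3,-13.5,0,0.2,0.2,-36,-0.4,-15.2,0,0.2,0.2,-42,-0.4,-15.5,0,0.2,0.2,-46.4,-0.4,-15.5,0,0.2,0.2,-46.4,-0.4,-15.5,0,0.2,0.2,-46.4]

```text
time: 9.73
position: [0.4684, -0.0194, 0.1841]
tool_rot: [0.174, 0.985, -0.0, -0.0]
ft_force: [0.3, -0.5, -5.1]
grip_width: 0.0193
```

```bash
python3 st.py L2 .152 160; python3 - <<'E'
from stripes import *
from rig import robot
for n in ("scene","top"):
    p,d=robot.camera(n)
    print(turn(p,robot.calibration(n)))
    q=p[180:290,200:320] if n=="scene" else p[130:250,255:375]
    cv2.imwrite(f"pics/{n}5.png",up(q[:,:,::-1].copy(),5))
E
```

```text
9.73 [ 0.4684 -0.0194  0.1841] yaw 159.9 f [ 0.3 -0.5 -5.1] m [ 0.11 -0.2   0.02] tilt [-0.04 -0.  ] g 0.0193
[-0.19  0.02  3.21 -0.01 -0.04 -0.1 ]
{'L1': (np.float64(31.8), np.float64(0.682), 134), 'H1': (np.float64(-69.0), np.float64(0.871), 158), 'L2': (np.float64(-119.4), np.float64(0.18), 193), 'H2': (np.float64(117.7), np.float64(0.755), 177)}
{'L1': (np.float64(27.4), np.float64(0.759), 214), 'H1': None, 'L2': None, 'H2': (np.float64(111.4), np.float64(0.865), 216)}
```

View pics/scene5.png

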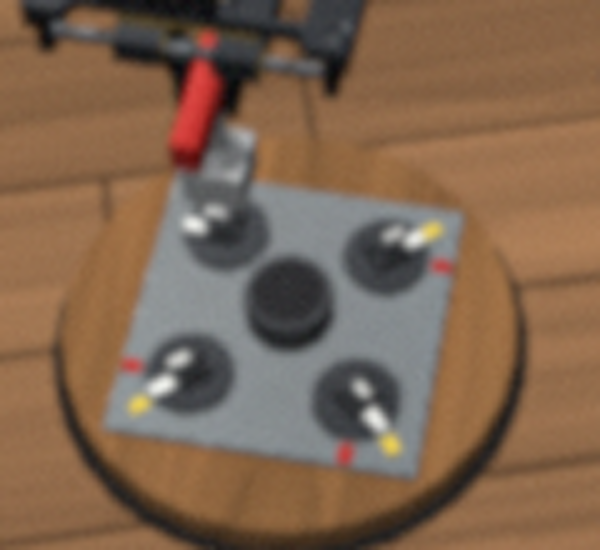

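View pics/top5.png

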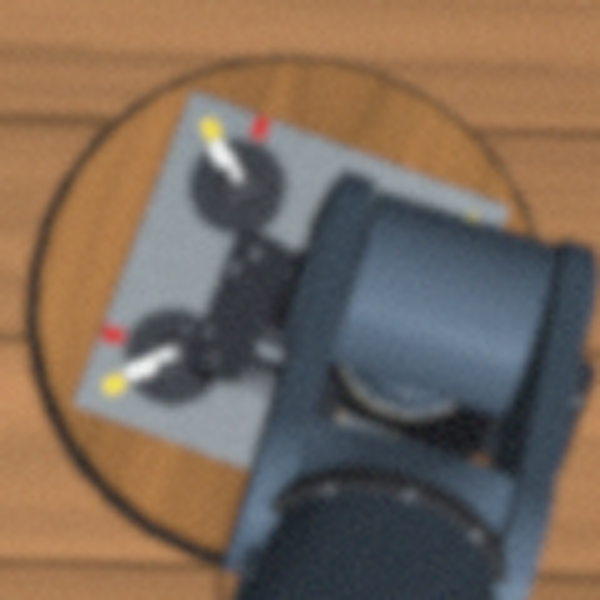

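L1 is at its yellow mark (~0.74 by the top view, pointer (378,415) to mark (390,443)). L2's pointer is near loose, so I align there at a yaw of about 160.

Request:
drive_tool:
  targets: [-0.1,0,0.8,0,0,-0.3,-0.2,0,1.8,0,0,-0.3,-0.2,0,2.8,0,0,-0.3,-0.2,0,3.4,0,0,-0.3,-0.2,0,3.6,0,0,-0.3,-0.2,0,3.6,0,0,-0.3]

```text
time: 10.33
position: [0.4694, -0.0194, 0.1468]
tool_rot: [0.171, 0.985, 0.0, -0.002]
ft_force: [0.6, -0.7, -4.2]
grip_width: 0.0194
```

```bash
python3 st.py L2 .135 160.2
```

```text
10.33 [ 0.4694 -0.0194  0.1468] yaw 160.36 f [ 0.6 -0.7 -4.2] m [ 0.09 -0.12  0.02] tilt [-0.23  0.06] g 0.0194
[-0.09 -0.02  1.18 -0.02 -0.24  0.16]
```

Request:
drive_tool:
  targets: [-0.1,0,0.4,0,-0.1,0,-0.1,0,0.8,0,-0.1,0,-0.1,0,1.2,0,-0.1,0,-0.1,0,1.3,0,-0.1,0,-0.1,0,1.3,0,-0.1,0]

```text
time: 10.75
position: [0.4703, -0.0199, 0.1344]
tool_rot: [0.171, 0.985, -0.0, -0.001]
ft_force: [0.3, 0.1, -4.9]
grip_width: 0.0197
```

```bash
python3 st.py L2 .131 160.2
```

```text
10.75 [ 0.4703 -0.0199  0.1344] yaw 160.35 f [ 0.3  0.1 -4.9] m [ 0.08 -0.08 -0.01] tilt [-0.08  0.01] g 0.0197
[ 0.01 -0.    0.34 -0.02 -0.08  0.15]
```

Request:
drive_tool:
  targets: [0,0,0.3,0,0,3,0,0,0.3,0,0,9,0,0,0.3,0,0,15,0,0,0.3,0,0,21,0,0,0.3,0,0,27,0,0,0.3,0,0,33,0,0,0.3,0,0,39,0,0,0.3,0,0,45,0,0,0.3,0,0,49,0,0,0.3,0,0,51.4,0,0,0.3,0,0,51.4,0,0,0.3,0,0,51.4]

```text
time: 11.75
position: [0.4705, -0.0196, 0.1316]
tool_rot: [0.581, 0.814, 0.0, -0.001]
ft_force: [-0.9, 2.0, -7.0]
grip_width: 0.0194
```

```bash
python3 st.py L2 .131 109; python3 - <<'E'
from stripes import *
from rig import robot
for n in ("scene","top"):
    p,d=robot.camera(n)
    print(turn(p,robot.calibration(n)))
    q=p[180:290,200:320] if n=="scene" else p[130:250,255:375]
    cv2.imwrite(f"pics/{n}6.png",up(q[:,:,::-1].copy(),5))
E
```

```text
11.75 [ 0.4705 -0.0196  0.1316] yaw 109.0 f [-0.9  2.  -7. ] m [ 0.44 -0.25  0.06] tilt [-0.05  0.04] g 0.0194
[-0.02 -0.04  0.06 -0.03 -0.05  0.  ]
{'L1': (np.float64(31.7), np.float64(0.684), 135), 'H1': (np.float64(-68.8), np.float64(0.868), 157), 'L2': (np.float64(171.3), np.float64(1.389), 106), 'H2': (np.float64(117.8), np.float64(0.753), 181)}
{'L1': (np.float64(27.3), np.float64(0.761), 206), 'H1': (np.float64(-62.6), np.float64(0.759), 38), 'L2': None, 'H2': (np.float64(111.4), np.float64(0.864), 214)}
```

View pics/scene6.png

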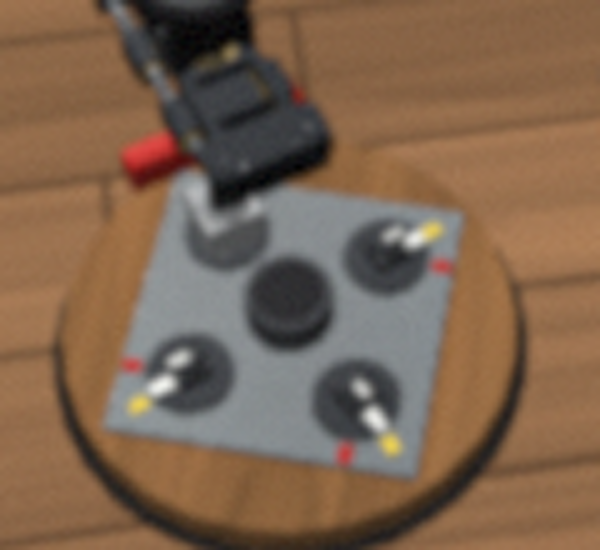

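View pics/top6.png

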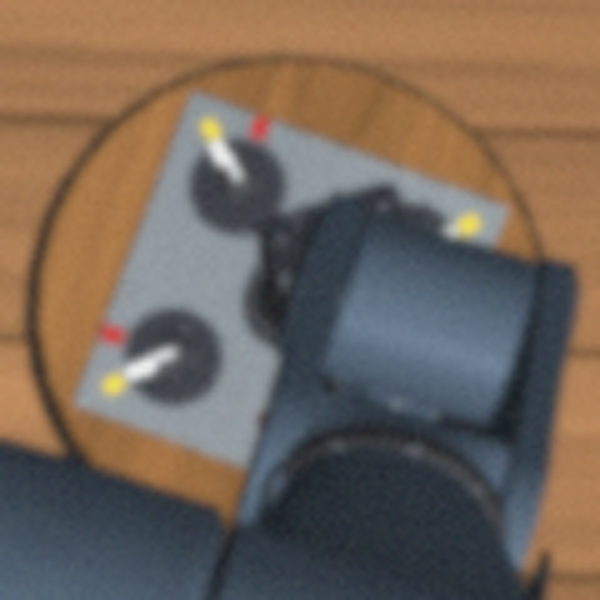

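L2's pointer is hidden under the gripper. With the wrench seated at yaw 109, the bolt must be between 0.77 and 0.91, so step 1 holds. Next I turn the same bolt to its red mark.

Request:
drive_tool:
  targets: [0,0,0,0,0,0,0,0,0,0,0,5,0,0,0,0,0,11,0,0,0,0,0,17,0,0,0,0,0,23,0,0,0,0,0,29,0,0,0,0,0,35,0,0,0,0,0,40,0,0,0,0,0,42,0,0,0,0,0,43.5,0,0,0,0,0,43.5,0,0,0,0,0,43.5]

```text
time: 12.85
position: [0.4703, -0.0196, 0.1316]
tool_rot: [0.841, 0.541, -0.0, -0.001]
ft_force: [0.9, 2.6, -6.2]
grip_width: 0.0195
```

```bash
python3 st.py L2 .131 65
```

```text
12.85 [ 0.4703 -0.0196  0.1316] yaw 65.5 f [ 0.9  2.6 -6.2] m [ 0.65 -0.17  0.06] tilt [-0.07  0.03] g 0.0195
[-0.02 -0.    0.06 -0.08  0.    0.5 ]
```

Request:
drive_tool:
  targets: [0,0,0,0,0,-2,0,0,0,0,0,-4,0,0,-1,0,0,-4,0,0,-2.5,0,0,-4,0,0,-4,0,0,-4,0,0,-5.2,0,0,-4,0,0,-5.2,0,0,-4]

```text
time: 13.43
position: [0.4726, -0.021, 0.186]
tool_rot: [0.822, 0.57, 0.001, 0.003]
ft_force: [1.1, -0.6, -5.8]
grip_width: 0.0198
```

```bash
python3 st.py L1 .185 117.4; python3 - <<'E'
from stripes import *
from rig import robot
for n in ("scene",):
    p,d=robot.camera(n)
    q=p[180:290,200:320] if n=="scene" else p[130:250,255:375]
    cv2.imwrite(f"pics/{n}7.png",up(q[:,:,::-1].copy(),5))
E
```

```text
13.43 [ 0.4726 -0.021   0.186 ] yaw 69.51 f [ 1.1 -0.6 -5.8] m [-0.02 -0.11 -0.02] tilt [ 0.3  -0.16] g 0.0198
[ 11.08  10.27   0.15   0.3    0.18 -47.89]
```

View pics/scene7.png

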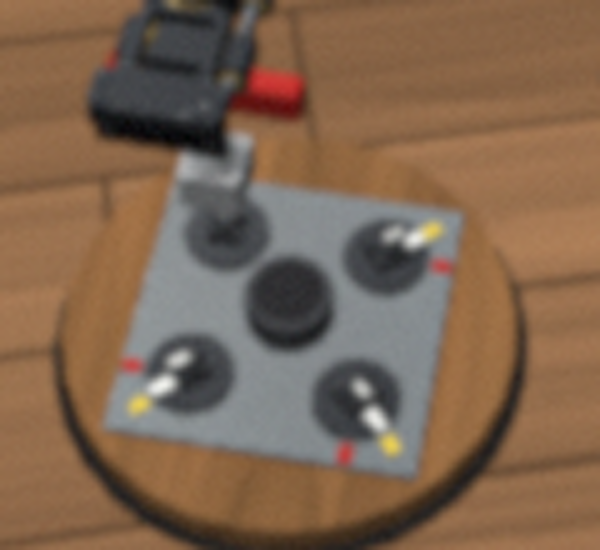

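L2's pointer now points away behind the socket at (215,180), as it should when tight. On to L1.

Request:
drive_tool:
  targets: [0.5,0.5,0,0,0,-3,2,2,0,0,0,-9,4,3.7,0,0.1,0,-15,6,5.5,0,0.1,0,-22,8,7.5,0,0.1,0,-29,9.5,8.9,0,0.1,0,-36,10.7,10,0.1,0.1,0,-43,11,10.3,0.1,0.1,0,-48,11,10.3,0.1,0.1,0,-48,11,10.3,0.1,0.1,0,-48]

```text
time: 14.32
position: [0.6045, 0.0468, 0.1809]
tool_rot: [0.52, 0.854, -0.002, -0.002]
ft_force: [0.5, 0.2, -6.0]
grip_width: 0.0198
```

```bash
python3 st.py L1 .147 117.7;python3 - <<'E'
from stripes import *
from rig import robot
for n in ("scene",):
    p,d=robot.camera(n)
    q=p[180:290,200:320] if n=="scene" else p[130:250,255:375]
    cv2.imwrite(f"pics/{n}8.png",up(q[:,:,::-1].copy(),5))
E
```

```text
14.32 [0.6045 0.0468 0.1809] yaw 117.36 f [ 0.5  0.2 -6. ] m [ 0.03 -0.07  0.02] tilt [-0.34 -0.02] g 0.0198
[-0.15  0.29  3.39 -0.31 -0.14 -0.34]
```

View pics/scene8.png

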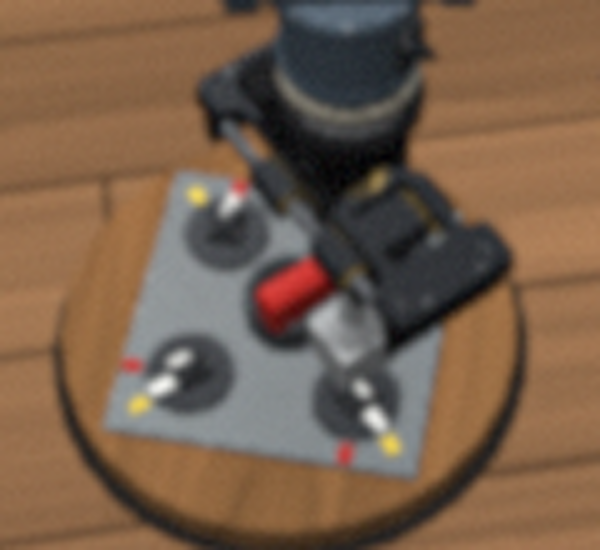

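L2's pointer (232,205) meets its red mark (240,188), so it is tight. Now down onto L1.

Request:
drive_tool:
  targets: [-0.1,0.2,0.5,-0.2,-0.1,-0.3,-0.1,0.3,1.5,-0.2,-0.1,-0.3,-0.1,0.3,2.5,-0.2,-0.1,-0.3,-0.1,0.3,3.2,-0.2,-0.1,-0.3,-0.1,0.3,3.5,-0.2,-0.1,-0.3,-0.1,0.3,3.5,-0.2,-0.1,-0.3]

```text
time: 14.87
position: [0.6075, 0.0474, 0.1459]
tool_rot: [0.517, 0.856, -0.0, -0.001]
ft_force: [0.1, 0.0, -5.2]
grip_width: 0.0197
```

```bash
python3 st.py L1 .134 117.7
```

```text
14.87 [0.6075 0.0474 0.1459] yaw 117.73 f [ 0.1  0.  -5.2] m [ 0.1  -0.12  0.04] tilt [-0.11  0.02] g 0.0197
[-0.06 -0.01  1.19 -0.09 -0.07  0.03]
```

Request:
drive_tool:
  targets: [0,0,0.4,0,0,0,0,0,0.8,0,0,0,0,0,1.2,0,0,0,0,0,1.4,0,0,0,0,0,1.4,0,0,0]

```text
time: 15.28
position: [0.6083, 0.0475, 0.133]
tool_rot: [0.517, 0.856, 0.0, 0.0]
ft_force: [0.4, -0.3, -4.8]
grip_width: 0.0198
```

```bash
python3 st.py L1 .131 65
```

```text
15.28 [0.6083 0.0475 0.133 ] yaw 117.76 f [ 0.4 -0.3 -4.8] m [ 0.05 -0.08  0.03] tilt [0.02 0.  ] g 0.0198
[-2.000e-02 -9.000e-02  2.000e-01  2.000e-02 -0.000e+00  5.276e+01]
```

Request:
drive_tool:
  targets: [0,0,0.15,0,0,3,0,0,0.15,0,0,9,0,0,0.15,0,0,15,0,0,0.15,0,0,21,0,0,0.15,0,0,27,0,0,0.15,0,0,33,0,0,0.15,0,0,39,0,0,0.15,0,0,45,0,0,0.15,0,0,50,0,0,0.15,0,0,52.5,0,0,0.15,0,0,52.5,0,0,0.15,0,0,52.5]

```text
time: 16.28
position: [0.6079, 0.0478, 0.1319]
tool_rot: [0.842, 0.54, 0.0, -0.0]
ft_force: [-1.7, 1.3, -5.7]
grip_width: 0.0198
```

```bash
python3 st.py L1 .131 65
```

```text
16.28 [0.6079 0.0478 0.1319] yaw 65.32 f [-1.7  1.3 -5.7] m [0.26 0.25 0.01] tilt [-0.01  0.03] g 0.0198
[-0.1   0.01  0.09 -0.03 -0.02  0.32]
```

Request:
drive_tool:
  targets: [0,0,0,0,0,-2,0,0,0,0,0,-4,0,0,-1,0,0,-4,0,0,-2.5,0,0,-4,0,0,-4,0,0,-4,0,0,-5.2,0,0,-4,0,0,-5.2,0,0,-4]

```text
time: 16.87
position: [0.6115, 0.047, 0.1881]
tool_rot: [0.823, 0.568, 0.004, 0.003]
ft_force: [0.8, -0.6, -4.3]
grip_width: 0.0195
```

```bash
python3 st.py H2 .185 112;python3 st.py H1 .185 113.2; python3 - <<'E'
from stripes import *
from rig import robot
for n in ("scene",):
    p,d=robot.camera(n)
    q=p[180:290,200:320] if n=="scene" else p[130:250,255:375]
    cv2.imwrite(f"pics/{n}9.png",up(q[:,:,::-1].copy(),5))
E
```

```text
16.87 [0.6115 0.047  0.1881] yaw 69.25 f [ 0.8 -0.6 -4.3] m [ 0.03 -0.13  0.02] tilt [ 0.57 -0.07] g 0.0195
[ -0.47 -11.16   0.2    0.59   0.08 -42.75]
16.87 [0.6115 0.047  0.1881] yaw 69.25 f [ 0.8 -0.6 -4.3] m [ 0.03 -0.13  0.02] tilt [ 0.57 -0.07] g 0.0195
[-10.95  -0.05   0.28   0.59   0.08 -43.95]
```

View pics/scene9.png

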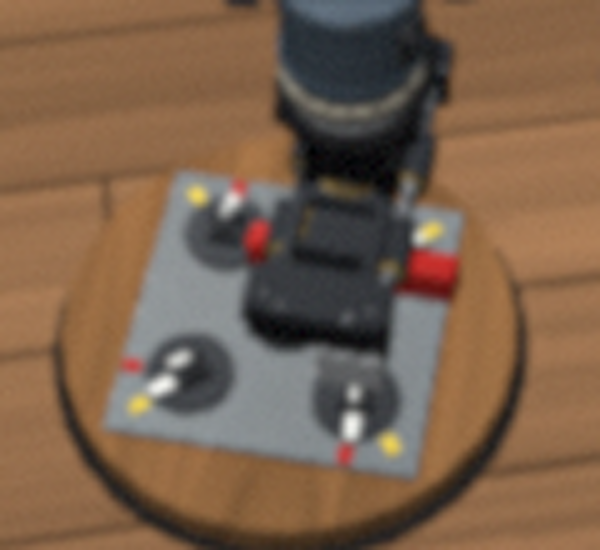

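L1's pointer (352,420) is on its red mark (345,455). Next bolt: H1, near left.

Request:
drive_tool:
  targets: [-0.5,0,0,0,0,-3,-2,0,0,0.2,0,-9,-4,0,0,0.2,0,-15,-6,0,0,0.2,0,-22,-8,0,0,0.2,0,-29,-9.8,0,0,0.2,0,-36,-10.7,0,0,0.2,0,-41,-10.9,0,0,0.2,0,-44,-10.9,0,0,0.2,0,-44,-10.9,0,0,0.2,0,-44]

```text
time: 17.75
position: [0.5697, -0.0546, 0.1835]
tool_rot: [0.551, 0.835, -0.001, -0.001]
ft_force: [-0.4, 0.3, -5.1]
grip_width: 0.0197
```

```bash
python3 st.py H1 .147 113
```

```text
17.75 [ 0.5697 -0.0546  0.1835] yaw 113.13 f [-0.4  0.3 -5.1] m [ 0.05 -0.09 -0.04] tilt [-0.15  0.02] g 0.0197
[-0.16  0.22  3.65 -0.13 -0.07  0.13]
```

Request:
drive_tool:
  targets: [-0.1,0.1,0.5,-0.1,0,0,-0.2,0.2,1.5,-0.1,0,0,-0.2,0.2,2.5,-0.1,0,0,-0.2,0.2,3.4,-0.1,0,0,-0.2,0.2,3.7,-0.1,0,0,-0.2,0.2,3.7,-0.1,0,0]

```text
time: 18.25
position: [0.5713, -0.055, 0.1451]
tool_rot: [0.55, 0.835, -0.0, -0.002]
ft_force: [-0.3, 0.8, -4.6]
grip_width: 0.0194
```

```bash
python3 st.py H1 .134 113
```

```text
18.25 [ 0.5713 -0.055   0.1451] yaw 113.26 f [-0.3  0.8 -4.6] m [ 0.07 -0.11  0.01] tilt [-0.24  0.1 ] g 0.0194
[-0.06  0.08  1.11 -0.18 -0.19  0.26]
```

Request:
drive_tool:
  targets: [0,0.1,0.4,-0.1,-0.1,0.2,0,0.1,0.8,-0.1,-0.1,0.2,0,0.1,1.2,-0.1,-0.1,0.2,0,0.1,1.4,-0.1,-0.1,0.2,0,0.1,1.4,-0.1,-0.1,0.2]

```text
time: 18.67
position: [0.5732, -0.0551, 0.1325]
tool_rot: [0.552, 0.834, 0.0, 0.001]
ft_force: [0.7, -1.0, -4.6]
grip_width: 0.0195
```

```bash
python3 st.py H1 .131 65
```

```text
18.67 [ 0.5732 -0.0551  0.1325] yaw 113.05 f [ 0.7 -1.  -4.6] m [-0.  -0.1  0. ] tilt [ 0.07 -0.01] g 0.0195
[ 3.000e-02 -9.000e-02  1.500e-01  7.000e-02  1.000e-02  4.805e+01]
```

Seated. Turn, then back off and lift.

Request:
drive_tool:
  targets: [0,0,0.1,0,0,3,0,-0.1,0.1,0,0,9,0,-0.1,0.1,0,0,15,0,-0.1,0.1,0,0,21,0,-0.1,0.1,0,0,27,0,-0.1,0.1,0,0,33,0,-0.1,0.1,0,0,39,0,-0.1,0.1,0,0,44,0,-0.1,0.1,0,0,47,0,-0.1,0.1,0,0,48,0,-0.1,0.1,0,0,48]

```text
time: 19.58
position: [0.5723, -0.0548, 0.1319]
tool_rot: [0.843, 0.538, 0.001, -0.0]
ft_force: [-0.3, 2.6, -5.8]
grip_width: 0.0196
```

```bash
python3 st.py H1 .131 65
```

```text
19.58 [ 0.5723 -0.0548  0.1319] yaw 65.08 f [-0.3  2.6 -5.8] m [0.64 0.03 0.04] tilt [0.08 0.05] g 0.0196
[-0.03  0.02  0.09  0.05 -0.08  0.08]
```

Request:
drive_tool:
  targets: [0,0,0,0,0,-2,0,0,0,0,0,-4,0,0,-1,0,0,-4,0,0,-2.5,0,0,-4,0,0,-4,0,0,-4,0,0,-5.2,0,0,-4,0,0,-5.2,0,0,-4]

```text
time: 20.17
position: [0.5749, -0.0567, 0.1877]
tool_rot: [0.824, 0.567, 0.003, 0.004]
ft_force: [0.7, -0.6, -5.0]
grip_width: 0.0194
```

```bash
python3 st.py H2 .185 112; python3 - <<'E'
from stripes import *
from rig import robot
for n in ("scene",):
    p,d=robot.camera(n)
    q=p[180:290,200:320] if n=="scene" else p[130:250,255:375]
    cv2.imwrite(f"pics/{n}10.png",up(q[:,:,::-1].copy(),5))
E
```

```text
20.17 [ 0.5749 -0.0567  0.1877] yaw 69.05 f [ 0.7 -0.6 -5. ] m [-0.01 -0.1  -0.04] tilt [ 0.53 -0.19] g 0.0194
[ 10.49 -11.44   0.16   0.54   0.2  -42.94]
```

View pics/scene10.png

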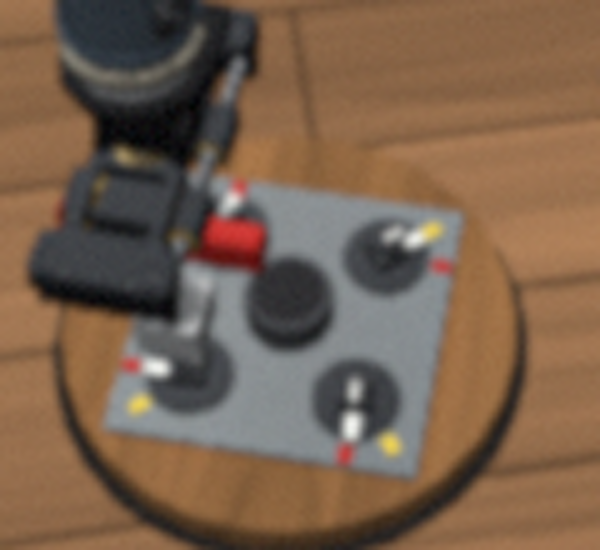

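H1's pointer (152,366) is at its red mark (132,366). Last bolt: H2.

Request:
drive_tool:
  targets: [0.5,-0.5,0,0,0,-3,2,-2,0,0.2,0,-9,4,-4,0,0.2,0,-15,6,-6.5,0,0.2,0,-22,8,-8.7,0,0.2,0,-29,9.5,-10.4,0,0.2,0,-36,10.3,-11.2,0,0.2,0,-41,10.5,-11.4,0,0.2,0,-43,10.5,-11.4,0,0.2,0,-43,10.5,-11.4,0,0.2,0,-43]

```text
time: 21.05
position: [0.5034, 0.0832, 0.1836]
tool_rot: [0.559, 0.829, -0.001, -0.0]
ft_force: [0.4, -0.1, -5.1]
grip_width: 0.0197
```

```bash
python3 st.py H2 .147 112
```

```text
21.05 [0.5034 0.0832 0.1836] yaw 112.03 f [ 0.4 -0.1 -5.1] m [-0.02 -0.13  0.09] tilt [-0.1  -0.05] g 0.0197
[-0.17  0.16  3.66 -0.11  0.01  0.03]
```

Request:
drive_tool:
  targets: [-0.1,0.1,0.5,-0.1,0,0,-0.2,0.2,1.5,-0.1,0,0,-0.2,0.2,2.5,-0.1,0,0,-0.2,0.2,3.4,-0.1,0,0,-0.2,0.2,3.7,-0.1,0,0,-0.2,0.2,3.7,-0.1,0,0]

```text
time: 21.55
position: [0.5049, 0.082, 0.1451]
tool_rot: [0.559, 0.829, -0.001, -0.002]
ft_force: [-0.4, 0.1, -5.2]
grip_width: 0.0196
```

```bash
python3 st.py H2 .134 112
```

```text
21.55 [0.5049 0.082  0.1451] yaw 112.02 f [-0.4  0.1 -5.2] m [ 0.03 -0.09  0.01] tilt [-0.22  0.03] g 0.0196
[-0.01  0.07  1.11 -0.19 -0.11  0.02]
```

Request:
drive_tool:
  targets: [0,0,0.4,-0.1,0,0,0,0,0.8,-0.1,0,0,0,0,1.2,-0.1,0,0,0,0,1.4,-0.1,0,0,0,0,1.4,-0.1,0,0]

```text
time: 21.97
position: [0.5058, 0.0822, 0.1324]
tool_rot: [0.559, 0.829, 0.001, 0.0]
ft_force: [-0.4, 0.1, -4.7]
grip_width: 0.0194
```

```bash
python3 st.py H2 .131 65
```

```text
21.97 [0.5058 0.0822 0.1324] yaw 112.06 f [-0.4  0.1 -4.7] m [ 0.01 -0.14 -0.04] tilt [0.05 0.06] g 0.0194
[ 1.000e-02 -2.000e-02  1.400e-01  5.000e-02 -6.000e-02  4.706e+01]
```

Request:
drive_tool:
  targets: [0,0,0.1,0,0,3,0,0,0.1,0,0,9,0,0,0.1,0,0,15,0,0,0.1,0,0,21,0,0,0.1,0,0,27,0,0,0.1,0,0,33,0,0,0.1,0,0,39,0,0,0.1,0,0,44,0,0,0.1,0,0,46,0,0,0.1,0,0,47,0,0,0.1,0,0,47]

```text
time: 22.88
position: [0.5056, 0.0826, 0.1317]
tool_rot: [0.843, 0.538, 0.001, -0.0]
ft_force: [0.3, 1.8, -5.9]
grip_width: 0.0197
```

```bash
python3 st.py H2 .131 65
```

```text
22.88 [0.5056 0.0826 0.1317] yaw 65.06 f [ 0.3  1.8 -5.9] m [0.41 0.09 0.08] tilt [0.04 0.09] g 0.0197
[-0.04  0.02  0.07 -0.   -0.1   0.06]
```

Request:
drive_tool:
  targets: [0,0,0,0,0,-2,0,0,0,0,0,-4,0,0,-1,0,0,-4,0,0,-2.5,0,0,-4,0,0,-4,0,0,-4,0,0,-5.5,0,0,-4,0,0,-6,0,0,-4,0,0,-6,0,0,-4]

```text
time: 23.55
position: [0.5075, 0.0819, 0.1939]
tool_rot: [0.824, 0.567, 0.003, 0.002]
ft_force: [0.1, 0.5, -5.4]
grip_width: 0.0198
```

```bash
python3 st.py "[.4368,.3399]" .185 152.2
```

```text
23.55 [0.5075 0.0819 0.1939] yaw 69.04 f [ 0.1  0.5 -5.4] m [ 0.05 -0.08  0.04] tilt [0.39 0.02] g 0.0198
[ 21.56 -15.84   0.85   0.41   0.13 -83.16]
```

Request:
drive_tool:
  targets: [1,-1,0,0,0,-3,3,-2.5,0,0.2,0,-10,5.5,-4,0,0.2,0,-17,8,-6,0,0.2,0,-24,10.5,-7.8,0,0.2,0,-31,13,-9.5,0,0.2,0,-38,15.5,-11.5,0,0.2,0,-45,18,-13.3,0,0.2,0,-52,20,-14.8,0,0.2,0,-59,21.3,-15.7,0,0.2,0,-66,21.6,-15.8,0,0.2,0,-73,21.6,-15.8,0,0.2,0,-80]

```text
time: 24.55
position: [0.4346, 0.3416, 0.191]
tool_rot: [0.263, 0.965, -0.001, -0.001]
ft_force: [-0.1, -0.9, -5.3]
grip_width: 0.0198
```

```bash
python3 st.py "[.4368,.3399]" .0935 152.2; python3 - <<'E'
from stripes import *
from rig import robot
for n in ("scene","top"):
    p,d=robot.camera(n)
    print(turn(p,robot.calibration(n)))
    q=p[180:290,200:320] if n=="scene" else p[130:250,255:375]
    cv2.imwrite(f"pics/{n}11.png",up(q[:,:,::-1].copy(),5))
E
```

```text
24.55 [0.4346 0.3416 0.191 ] yaw 149.54 f [-0.1 -0.9 -5.3] m [ 0.06 -0.13 -0.03] tilt [-0.14 -0.03] g 0.0198
[-0.29 -0.02  9.75 -0.09 -0.1  -2.66]
{'L1': (np.float64(-14.6), np.float64(1.492), 149), 'H1': (np.float64(-109.9), np.float64(1.585), 177), 'L2': (np.float64(165.1), np.float64(1.498), 122), 'H2': (np.float64(76.5), np.float64(1.474), 138)}
{'L1': (np.float64(-16.6), np.float64(1.526), 198), 'H1': (np.float64(-104.2), np.float64(1.485), 219), 'L2': (np.float64(164.7), np.float64(1.505), 223), 'H2': (np.float64(72.5), np.float64(1.544), 213)}
```

View pics/top11.png

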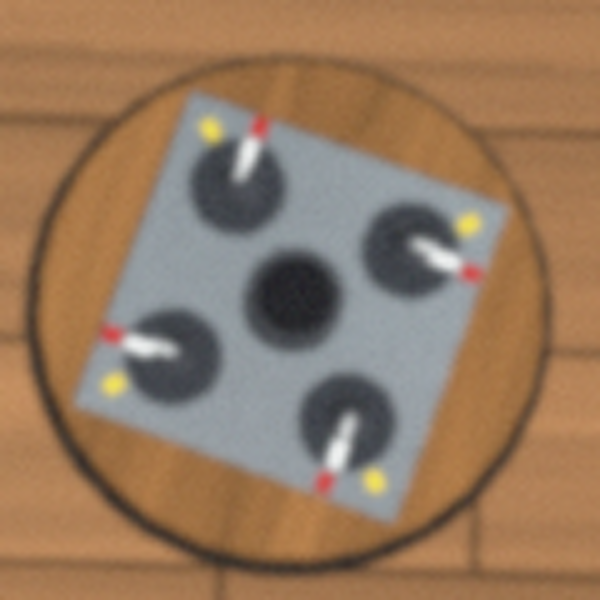

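All four pointers touch their red marks at (260,127), (472,273), (325,483) and (112,335). That is about 1.5 rad each. Now lower onto the mat.

Request:
drive_tool:
  targets: [-0.2,0,1,0,0,-2.5,-0.3,0,3,0,0,-2.5,-0.3,0,5,0,0,-2.5,-0.3,0,7,0,0,-2.5,-0.3,0,8.5,0,0,-2.5,-0.3,0,9.2,0,0,-2.5,-0.3,0,9.4,0,0,-2.5,-0.3,0,9.4,0,0,-2.5,-0.3,0,9.4,0,0,-2.5]

```text
time: 25.4
position: [0.4388, 0.339, 0.0986]
tool_rot: [0.246, 0.969, 0.0, -0.0]
ft_force: [0.4, -0.4, -5.2]
grip_width: 0.0195
```

```bash
python3 st.py "[.4368,.3399]" .0925 152.2
```

```text
25.4 [0.4388 0.339  0.0986] yaw 151.49 f [ 0.4 -0.4 -5.2] m [ 0.08 -0.15  0.01] tilt [0.   0.03] g 0.0195
[ 0.22 -0.02  0.61  0.03 -0.01 -0.71]
```

Request:
drive_tool:
  targets: [0.1,0,0.2,0,0,0,0.2,0,0.4,0,0,0,0.2,0,0.55,0,0,0,0.2,0,0.6,0,0,0,0.2,0,0.6,0,0,0]

```text
time: 25.82
position: [0.4364, 0.34, 0.0926]
tool_rot: [0.246, 0.969, 0.0, -0.0]
ft_force: [-0.4, 0.2, -0.3]
grip_width: 0.0194
```

```bash
python3 st.py "[.4368,.3399]" .0925 152.2
```

```text
25.82 [0.4364 0.34   0.0926] yaw 151.55 f [-0.4  0.2 -0.3] m [ 0.08  0.02 -0.01] tilt [-0.04  0.02] g 0.0194
[-0.04  0.01  0.01 -0.   -0.05 -0.65]
```

The weight has come off the wrist (fz about 0), so the wrench stands on the mat. Release.

Request:
drive_tool:
  targets: [0,0,0,0,0,0,0,0,0,0,0,0,0,0,0,0,0,0,0,0,0,0,0,0,0,0,0,0,0,0,0,0,0,0,0,0,0,0,0,0,0,0,0,0,0,0,0,0,0,0,0,0,0,0,0,0,0,0,0,0]
  grip: -1

```text
time: 26.65
position: [0.4363, 0.3397, 0.0919]
tool_rot: [0.246, 0.969, -0.0, -0.001]
ft_force: [-0.2, 1.1, 0.4]
grip_width: 0.0782
```

```bash
python3 st.py
```

```text
26.65 [0.4363 0.3397 0.0919] yaw 151.55 f [-0.2  1.1  0.4] m [ 0.02 -0.15  0.04] tilt [-0.08 -0.01] g 0.0782
```

Rise straight up, then back toward the base (-y) to clear the camera views.

Request:
drive_tool:
  targets: [0,0,-0.5,0,0,0,0,0,-2,0,0,0,0,0,-4,0,0,0,0,0,-7,0,0,0,0,0,-10,0,0,0,0,0,-13,0,0,0,0,0,-15,0,0,0,0,0,-15,0,0,0]

```text
time: 27.32
position: [0.4392, 0.3412, 0.2473]
tool_rot: [0.246, 0.969, 0.003, 0.003]
ft_force: [0.4, 1.1, -0.1]
grip_width: 0.0873
```

```bash
python3 st.py "[.42,.0]" .25 152
```

```text
27.32 [0.4392 0.3412 0.2473] yaw 151.57 f [ 0.4  1.1 -0.1] m [ 0.08 -0.13 -0.01] tilt [0.48 0.27] g 0.0873
[-14.56 -30.92  -0.45   0.47   0.29  -0.43]
```

Request:
drive_tool:
  targets: [-1,-2,0,0,0,0,-2.5,-5,0,0,0,0,-4,-8.5,0,0,0,0,-5.5,-12,0,0,0,0,-7,-15.5,0,0,0,0,-8.5,-19,0,0,0,0,-10,-22,0,0,0,0,-11,-24,0,0,0,0,-11.5,-25,0,0,0,0,-11.5,-25,0,0,0,0,-11.5,-25,0,0,0,0]

```text
time: 28.23
position: [0.4181, 0.0649, 0.2417]
tool_rot: [0.247, 0.969, -0.0, -0.001]
ft_force: [-0.3, 0.4, -1.0]
grip_width: 0.0871
```

```bash
python3 st.py; python3 - <<'E'
from h import *
from rig import robot
for n in ("scene","top"):
    p,d=robot.camera(n); np.savez(n+"12.npz",p=p,d=d)
    cv2.imwrite(f"pics/{n}12.png",p[:,:,::-1])
    c=robot.calibration(n)
    a=np.load(n+"0.npz")["p"]
    for nm,im in (("before",a),("after",p)):
        H=hsv(im).astype(int); h,s,v=H[...,0],H[...,1],H[...,2]
        red=((h<6)|(h>174))&(s>170)&(v>120)
        g=(h>50)&(h<85)&(s>120)&(v>60)
        if n=="scene": m=np.zeros_like(red); m[165:240,315:370]=1; red&=m; g[:, :100]=0; g[:,200:]=0
        else: red[:,260:]=0; g[:,:390]=0
        print(n,nm,"bar",rect(red,c,.12)[0],"tray",rect(g,c,.045)[0][0])
    # diff at mug/bottle
    dd=np.abs(a.astype(int)-p).sum(2)
    for nm,b in (dict(mug=(268,320,115,160),bottle=(235,278,350,385)) if n=="scene" else dict(mug=(128,178,418,465),bottle=(125,165,182,220))).items():
        print(nm,"pixels changed",(dd[b[0]:b[1],b[2]:b[3]]>90).sum())
E
```

```text
28.23 [0.4181 0.0649 0.2417] yaw 151.44 f [-0.3  0.4 -1. ] m [ 0.06 -0.16  0.1 ] tilt [-0.13  0.03] g 0.0871
scene before bar ((427.6651916503906, 331.154296875), (18.222265243530273, 117.99043273925781), 62.709659576416016) tray (491.294189453125, -317.59197998046875)
scene after bar ((435.2591857910156, 340.3457336425781), (18.404945373535156, 118.44275665283203), 61.94797134399414) tray (491.048583984375, -318.07037353515625)
mug pixels changed 0
bottle pixels changed 0
top before bar ((429.15826416015625, 328.1083984375), (17.818084716796875, 114.46814727783203), 62.303367614746094) tray (477.5386657714844, -319.3834533691406)
top after bar ((435.77532958984375, 338.00262451171875), (17.68255043029785, 113.5343246459961), 61.44404602050781) tray (477.1867980957031, -319.2668762207031)
mug pixels changed 0
bottle pixels changed 0
```

View pics/scene12.png

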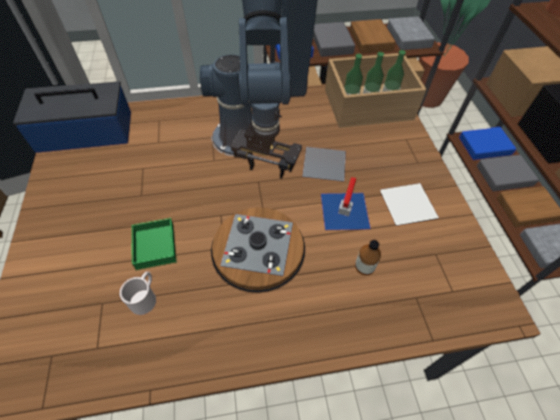

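View pics/top12.png

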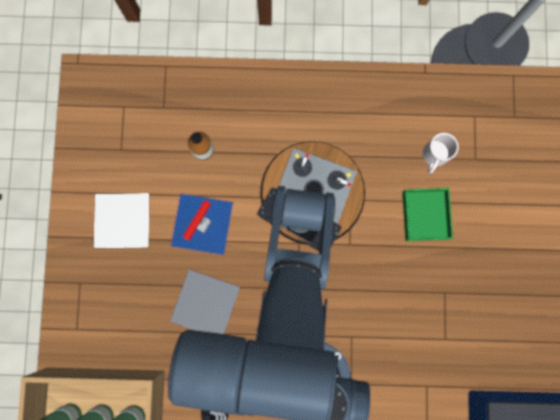

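The wrench stands upright near the centre of the blue mat (top (200,222), scene (347,195)). The tray, mug and bottle have not moved, and the gripper is clear at z 0.24.

```bash
python3 -c "
from rig import robot
print(robot.hand_in(), robot.get_obs()['time'])"
```

```text
the job is handed in; nothing more can be done
the job is handed in; nothing more can be done
```

The job is finished and handed in, at about 28 s of the 72 s allowed; no verdict is reported.

**What I did:** I turned the two loose bolts to their yellow marks with the wrench, then tightened that opposite pair to red, followed by the other pair. I then stood the wrench on the blue mat, let go and moved the arm clear.

**Last checks:**
- **Bolts:** The top view reads 1.49 to 1.54 rad and the scene view 1.47 to 1.59 rad, all above the 1.4 rad limit. All four pointers are on their red marks.
- **Wrench:** It stands upright, with its handle centre within about 2 mm of the measured mat centre.
- **Bystanders:** The tray reads within 1 mm of its start, and no mug or bottle pixels changed.
- **Forces:** The wrist force stayed below about 8 N in every reading.

**Disagreements and gaps:**
- **Scene camera angles:** It read some stripe angles 0.1 to 0.17 rad off the top view, probably because the stripe piece on the bolt head was mixed in. I relied on the top view, and every socket fit went in without force.
- **Second loose bolt at halfway:** I did not see its mark directly because the gripper hid it. Its value of 0.77 to 0.91 rad comes from the wrench angle and the socket play.

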